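# Unlock the gel lamp boom and hold it at the marker

### The job

Take the yellow-handled flat key from its grey stand, use it to turn the brass slotted screw on the lamp stand anticlockwise to its stop (about a quarter turn; do not turn it with the fingers), and put the key back upright in its stand, fully seated. Then press the blue lock button fully in, pull the lamp boom out by its black handle until the yellow pointer lines up with the line on the red marker, and finish still gripping the handle, holding the boom at that mark against its return spring. Leave the red marker and the other things on the bench where they are.

Things in the scene. Friction and masses are not known exactly. Their poses are not given: they have to be found in the camera images.
- lamp_stand: White gel-lamp stand, fixed. Origin mid-underside; x = direction in which the boom extends, z up. Base 250 x 120 x 12 mm. Level sleeve, x -120 to +100, 50 wide, top at z 120, with the slotted screw (x -60, y 0) and blue lock button (x 20, y 0) on top. Aluminium rule, black marks every 10 mm, along its +y side: y 34 to 56, x -10 to 300, top at z 103.
- boom: Telescoping boom in the sleeve, black upright handle and blue lamp at its end. Slides along the stand's +x, 0 to 150 mm; starts fully in, locked until the button is in. Origin = the stand's origin when fully in, axes parallel (handle and pointer then at x 150). A spring pulls it in with 4 N (in) to 7 N (out).
- boom_grip (a point): Grip point of the boom's handle, an upright black block 14 mm thick (along the boom, x), 36 wide (y), its top at z 166 mm, 18 mm above this point; at least 40 mm of it is free. Pinch it from above, fingers closing along x.
- pointer_tip (a point): Tip of the yellow pointer that sticks out from the boom's end over the rule. Its axes are those of the stand.
- marker_line (a point): White line on the red marker (10 x 12 x 12 mm) clamped on the rule: the wanted position. Axes as the stand's; right when pointer_tip and marker_line have the same coordinate along the stand's x. It is 50 to 120 mm beyond the retracted pointer and slips only if pushed with over 5 N.
- lock_button (a joint): Travel of the lock button pressed down, m: 0 out, 0.007 fully in. Takes about 3 N, and it stays in when let go. It is blocked until the screw has been turned; pressed in more than 5 mm, the boom is free.
- button_top (a point): Centre of the top of the round blue lock button, 28 mm diameter, standing 14 mm above the sleeve when out.
- screw (a joint): Angle of the captive quarter-turn screw, rad: grows anticlockwise seen from above, from 0 (secured; starts at 0 to 0.3) to its stop at 1.4 (free). Turning it takes about 0.06 Nm and it stays where it is left; it does not rise.
- screw_head: Brass slotted head of the screw, 26 x 24 mm, 10 mm high, on the sleeve's top. Origin on its axis at the sleeve's top; the slot runs along its x axis, open at both ends, 7 mm wide and 7 mm deep. At screw angle 0 its axes are those of the stand.
- screw_slot (a point): Centre of the slot's floor, 3 mm above the sleeve's top; same axes as screw_head.
- key: Loose upright flat-bladed key, 120 mm long, 0.12 kg. Origin: centre of the blade's lower edge; z up the shaft. Blade 22 wide (x) x 3 thick (y), 14 free length; shaft 14 dia; steel collar 42 dia at z 50 to 56; yellow handle bar 44 (x) x 16 (y), z 86 to 120. Grip the handle from above, fingers closing along its y.
- key_stand: Grey block 70 x 70 x 60 mm high, fixed. Origin: centre of its underside. Square hole 29 x 29 mm, 55 deep, in the middle of its top. The key hangs upright in it, collar resting on the block's top: key origin then 10 mm above the block's origin. Any turn of the key in the hole will do.
- gel_tank: Gel tank with orange sides and clear walls, 150 x 130 x 40 mm, fixed, under the way of the boom.
- bottle: Bystander: clear bottle with blue cap, 80 dia x 160 high mm; origin at its underside. Leave it where it is.
- jar: Bystander: small jar with black cap, 50 dia x 80 high mm; origin at its underside. Leave it where it is.
- tube_rack: Bystander: green stepped tube rack 100 x 160 x 55 mm; origin at its underside. Leave it where it is.
- tip_box: Bystander: grey and blue pipette tip box 85 x 120 x 60 mm; origin at its underside. Leave it where it is.
- pipette: Bystander: grey micropipette lying along its x, about 240 long, 24 high mm; origin at its underside. Leave it where it is.
- beaker: Bystander: glass beaker 70 dia x 90 high mm; origin at its underside. Leave it where it is.
- timer: Bystander: white flat timer 60 x 75 x 20 mm; origin at its underside. Leave it where it is.
Things that resemble listed ones, but are neither listed nor needed, are in the scene too. There is more than one size of the key; the one meant has the size given above. Leave any turquoise look-alike of the key_stand alone.

How it is judged (in metres and radians):
On the way, in this order (a step that is already met when the one before it is completed fails the run):
1. the screw is turned to its stop with the key (value of joint screw above 1.2 rad and z of key in the frame of screw_slot below 0.006 m and horizontal distance between key and screw_slot below 0.008 m), for 0.1 s.
2. the key is back in its stand, upright, seated and let go (horizontal distance between key and key_stand below 0.009 m and z of key in the frame of key_stand between 0.006 and 0.014 m and angle between key's own z axis and vertical below 0.12 rad and contact force between the fingers and key below 0.1 N), for 0.2 s.
3. the lock button is pressed in while the boom is still fully in (value of joint lock_button above 0.005 m and x of boom in the frame of lamp_stand below 0.01 m), for 0.1 s.
At the end, for the whole second after the job is handed in: The pointer is within 4 mm of the marker's line along the rule and still, the fingers grip the boom (over 2 N); the screw is turned past 1.2 rad, the button is in by more than 5 mm, and the key stands in its stand, let go, upright within 0.12 rad, centred within 9 mm and seated within 4 mm (all of step 2 and x of pointer_tip in the frame of marker_line between -0.004 and 0.004 m and linear speed of boom below 0.01 m/s and contact force between the fingers and boom above 2 N and value of joint screw above 1.2 rad and value of joint lock_button above 0.005 m); the arm keeps its last pose, push and grip.
It fails at once if the fingers turn or touch the screw head themselves (contact force between the fingers and screw_head above 1 N).
It fails at once if the red marker is shifted by more than 3 mm (distance of marker_line from where it was at the start of the episode above 0.003 m).
It fails at once if a bystander is moved by more than 20 mm (distance of any of bottle, jar, tube_rack, tip_box, pipette, beaker, timer from where it was at the start of the episode above 0.02 m).
It also fails if it takes over 72 s, if anything falls off the work surface, if the arm or the gripper's body presses on something with over 40 N, if the wrist force passes 120 N, or if a joint passes its speed limit or range.

### The arm

A 7-joint arm with a two-finger parallel gripper is mounted at the origin on the work surface. World frame = base frame: x ahead of the robot, y to its left, z up, the work surface at z = 0. Lengths are in mm, angles in degrees, forces in N, time in s.
With the tool pointing down it reaches from about 350 to 900 mm from the base axis. Payload 19.9 kg.
Tool frame: the origin (TCP) lies midway between the tips of the shut fingers; the grasp point (between the pads) lies 19 mm behind it; z points along the fingers, y is the line along which they close (so a half turn about z gives the same grasp; the last joint's range is limited). The gripper opens to 94 mm and grips with 3 to 60 N. Pads are 16 mm wide; open, the fingers measure 119 mm over their backs; the gripper's body (75 mm by 177 mm) begins 78 mm behind the grasp point.
Start: joints at [-76.69, 23.915, -0.59, 92.452, 0.269, 63.638, -3.037], TCP at [168.985, 601.7, 205.425] pointing down, gripper open.
Joint ranges: [-161.28, 161.28], [-22.2, 115.67], [-73.04, 71.86], [3.21, 147.25], [-68.34, 248.33], [10.77, 114.83], [-161.83, 161.83]. Speed limits (degrees/s): [108.29, 108.29, 136.94, 136.94, 172.46, 172.46, 172.46].

### API

Orientations are given as [roll, pitch, yaw] about the fixed x, y, z axes, in that order (R = Rz(yaw) Ry(pitch) Rx(roll)).
In Python, from rig import * gives the robot as it stands.
- The arm moves only by the tool apply_moves, never from a script. Its argument "plan" is a list of rows, each a list of 7 numbers: the shift along the tool's x, y, z in units of 0.1 m (1.0 is 0.1 m), then the turn, a rotation vector about the tool's x, y, z in units of 2 pi rad (1.0 is 2 pi rad), then the closure, from -1 (fully open) to 1 (shut). A call has 1 to 12 rows; each row shifts and turns the commanded pose from where the row before left it, along the tool's axes as they then stand; what a row does not reach is not made up. A row lasts 1/8 s, in which the tool goes at most 62.5 mm and 10.7 degrees, less where a joint would pass 70% of its speed; a pose out of reach is approached as far as the arm can. A call with a number of a shift or a turn outside -1 to 1 is refused whole. A call with a gripper value outside its range is refused whole. The fingers move at their own pace and stop on an object; "grip_force" is the grip in N (left out, the last holds). Time passes only in rows, so rows that do not move let the fingers close. It gives the time, the measured TCP pose, the force, the opening and the grip force at its end, in the units of the state.
- state(): the state, without advancing time (a new reading comes with each control period).
- grab_frame(name): name is "scene" or "top" or "wrist"; returns a dict with "pixels" (420x560x3 uint8, blue, green, red), "z_map" (420x560 float32, mm along the optical axis (not along the pixel's ray), 0 where there is no reading), "vfov" (degrees; the focal length in pixels is half the picture's height over the tangent of half this angle, whatever the lens; pixels are square), "cx", "cy" (the principal point, pixels), "world_from_camera" (4x4, takes a point from camera to world coordinates). Camera axes: x right, y down, z forward; pixel columns grow to the right and rows downward; lengths in mm; the calibration is good to about 2 mm. A picture is of the moment at which its call begins.
- sign_off(): hands the job in; it is judged then, once.
Trained networks look in a picture, given as the dict that the camera call returned (one of the last four; its "shot" number tells which), for a name from the list of things; names that differ only in an ending like _2 or _b are one class to them, and where a whole thing is asked for, a point or a joint stands for the part that bears it (a point fixed in the world has none). Each returns a list of dicts, best first, with "conf" (0 to 1); they miss things now and then, are a little off and sometimes report something else, mostly with a low value. They report only what shows in the picture. A call takes as long as a camera call. They do not tell look-alikes from the thing itself.
- regions_of(query, picture): "region" (420x560 bool, what is visible of it) and "position" ([column, row] in pixels, amid what is visible of it).
The state is a dict: "t": time; "q": joint angles; "dq": joint speeds; "effort": joint torques, N m; "ee_pos": TCP position; "ee_rot": TCP orientation; "contact_force": force on the tool from outside, world axes, zero at the start; "torque": the same for the moment, N m; "grip_width": finger opening in mm; "finger_force": force on a finger pad.
Only numpy, scipy, OpenCV 4.12 (cv2) and the standard library are available. Lean on these libraries where they do the work, as an engineer would, in place of code of your own. Each camera call takes 0.05 s, during which the arm holds its last target. There are 200 camera calls.

## Working session

There is one attempt and no reset: what is moved stays moved. The work goes in short steps, Python scripts to look and compute and a tool call to move; the robot and the scene stay as the last step left them, time stands still between calls to the robot, and variables do not carry over. Pictures are saved under pics/ and viewed, at most 10 in all, crops included, and the job is handed in when it is done.

Besides the shell and the picture viewer there is one more tool, called after "Emit:" as name(argument=value, ...), one argument or row to a line, values as JSON. apply_moves: Moves the arm, as the interface text tells. Shifts and turns lie within -1 to 1; 1 stands for 0.1 m of shift or 2 pi rad of turn. Its arguments: {"type":"object","properties":{"plan":{"type":"array","items":{"type":"array","items":{"type":"number","minimum":-1,"maximum":1}}},"grip_force":{"type":"number"}},"required":["plan"]}

```bash
ls; mkdir -p pics
cat > h.py <<'E'
from rig import *
import numpy as np, cv2
def cloud(p):
    z=p["z_map"]; f=210/np.tan(np.radians(p["vfov"])/2)
    v,u=np.mgrid[0:420,0:560]
    P=np.stack([(u-p["cx"])*z/f,(v-p["cy"])*z/f,z,np.ones_like(z)],-1)@p["world_from_camera"].T
    P=P[...,:3]; P[z==0]=np.nan
    return P
E
python3 - <<'E'
from h import *
s=state();print({k:np.round(v,2) for k,v in s.items()})
a=grab_frame("scene");b=grab_frame("top")
cv2.imwrite("pics/a.png",a["pixels"]);cv2.imwrite("pics/b.png",b["pixels"])
for n,p in (("scene",a),("top",b)):
    P=cloud(p); np.save(f"{n}.npy",P); cv2.imwrite(f"{n}_px.png",p["pixels"])
    for q in ["key","key_stand","screw_head","button_top","boom_grip","pointer_tip","lamp_stand"]:
        for r in regions_of(q,p)[:4]:
            m=r["region"]; X=P[m]; X=X[~np.isnan(X[:,0])]
            if len(X): print(n,q,round(r["conf"],2),np.round(r["position"]),m.sum(),np.round(np.median(X,0)),np.round(np.percentile(X,[2,98],axis=0)).tolist())
E
```

```text
pics
{'t': np.float64(0.0), 'q': array([-76.69,  23.95,  -0.59,  92.49,   0.27,  63.64,  -3.04]), 'dq': array([-0.04,  0.03, -0.01,  0.13, -0.03, -0.02, -0.05]), 'effort': array([-0.000e+00, -8.513e+01,  6.400e-01, -4.260e+01, -5.000e-02,
        2.000e-02,  0.000e+00]), 'ee_pos': array([168.9 , 601.35, 204.83]), 'ee_rot': array([-1.7993e+02,  1.0000e-02,  1.6431e+02]), 'contact_force': array([ 0.29, -0.17, -0.03]), 'torque': array([0.02, 0.07, 0.01]), 'finger_force': np.float64(0.0), 'grip_width': np.float64(93.69)}
scene key 0.69 [198. 224.] 253 [ 502. -294.   92.] [[385.0, -310.0, 12.0], [518.0, -276.0, 131.0]]
scene key 0.68 [197. 190.] 577 [ 392. -275.  126.] [[335.0, -303.0, 2.0], [411.0, -248.0, 173.0]]
scene key_stand 0.96 [232. 258.] 870 [ 633. -218.   51.] [[581.0, -259.0, 2.0], [658.0, -175.0, 62.0]]
scene key_stand 0.8 [200. 240.] 663 [ 520. -295.   44.] [[462.0, -336.0, -1.0], [540.0, -250.0, 62.0]]
scene screw_head 0.38 [382. 203.] 66 [559. 274. 127.] [[541.0, 262.0, 118.0], [569.0, 289.0, 131.0]]
scene button_top 0.62 [355. 198.] 59 [540. 196. 131.] [[526.0, 185.0, 120
[... 926 characters left out ...]
135.0]]
top screw_head 0.47 [172. 195.] 80 [551. 275. 125.] [[539.0, 261.0, 115.0], [561.0, 288.0, 133.0]]
top button_top 0.62 [198. 203.] 66 [536. 197. 132.] [[525.0, 186.0, 126.0], [547.0, 208.0, 138.0]]
top boom_grip 0.87 [243. 214.] 423 [507.  71. 106.] [[482.0, 45.0, -1.0], [541.0, 118.0, 167.0]]
top boom_grip 0.72 [371. 220.] 204 [ 491. -289.  111.] [[474.0, -305.0, 58.0], [514.0, -275.0, 132.0]]
top pointer_tip 0.85 [243. 213.] 429 [506.  71. 106.] [[479.0, 45.0, 9.0], [536.0, 118.0, 167.0]]
top lamp_stand 0.94 [202. 203.] 4179 [530. 186. 100.] [[474.0, -52.0, 4.0], [608.0, 337.0, 135.0]]
top lamp_stand 0.6 [176. 195.] 85 [553. 275. 125.] [[540.0, 262.0, 116.0], [564.0, 289.0, 132.0]]
```

Run:
```python
import cv2,numpy as np
a=cv2.imread("pics/a.png");b=cv2.imread("pics/b.png")
x=cv2.resize(a[150:320,100:440],None,fx=2.3,fy=2.3,interpolation=3)[:,:800]
y=cv2.resize(b[150:300,130:410],None,fx=2.85,fy=2.85,interpolation=3)[:,:800]
cv2.imwrite("pics/a1.png",x);cv2.imwrite("pics/b1.png",y)
```

```text
(no output)
```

View pics/a1.png

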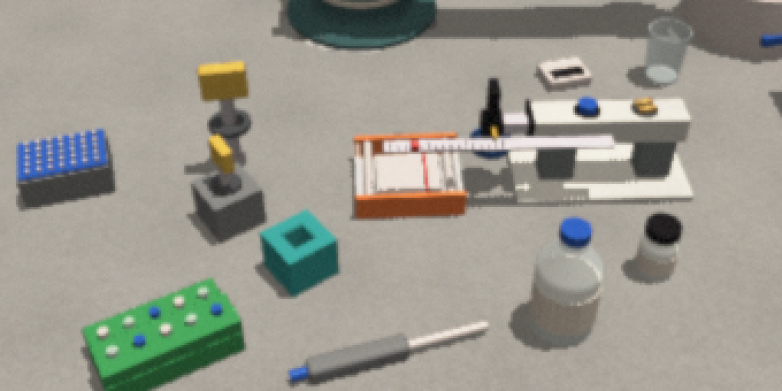

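View pics/b1.png

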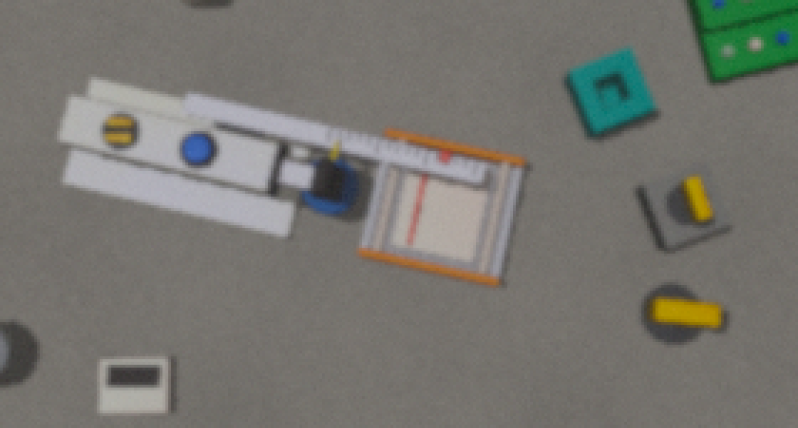

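Emit:
apply_moves(
  plan=[
    [0,0,-0.5,0,0,0,-1],
    [-0.41,-0.3,-0.2,0,0,0,-1],
    [-0.41,-0.3,-0.2,0,0,0,-1],
    [-0.41,-0.3,-0.2,0,0,0,-1],
    [-0.41,-0.3,-0.2,0,0,0,-1],
    [-0.41,-0.3,-0.2,0,0,0,-1],
    [-0.41,-0.3,-0.2,0,0,0,-1],
    [-0.41,-0.3,0,0,0,0,-1],
    [-0.41,-0.3,0,0,0,0,-1],
    [-0.41,-0.3,0,0,0,0,-1],
    [-0.41,-0.3,0,0,0,0,-1],
  ],
)

```text
t: 2.17
ee_pos: [483.4, 200.6, 375.7]
ee_rot: [180.0, 0.0, 164.3]
contact_force: [1.7, 1.2, 0.8]
grip_width: 93.8
finger_force: 0.0
```

```bash
cat >> h.py <<'E'
from scipy.spatial.transform import Rotation as Ro
def near(P,z0,z1): return (P[...,2]>z0)&(P[...,2]<z1)
def delta(pos=None,yaw=None):
    """print shift in tool axes (0.1 m units) and z-turn (2pi units) from measured pose"""
    s=state(); R=Ro.from_euler("xyz",s["ee_rot"],degrees=True)
    if pos is not None: print("shift",np.round(R.inv().apply(np.array(pos)-s["ee_pos"])/100,3))
    if yaw is not None:
        rv=(R.inv()*Ro.from_euler("xyz",[180,0,yaw],degrees=True)).as_rotvec()/(2*np.pi)
        print("turn",np.round(rv,4),"rows>=",np.linalg.norm(rv)*360/10.7)
    return s
E
python3 - <<'E'
from h import *
s=state();print(s["t"],np.round(s["ee_pos"],1),np.round(s["ee_rot"],1),np.round(s["q"]),s["contact_force"])
w=grab_frame("wrist");cv2.imwrite("pics/w1.png",w["pixels"]);print(np.round(w["world_from_camera"],2),w["vfov"])
P=cloud(w);np.save("w1.npy",P)
for q in ["screw_head","button_top","boom_grip","pointer_tip","boom","lamp_stand"]:
    for r in regions_of(q,w)[:3]:
        m=r["region"]; X=P[m]; X=X[~np.isnan(X[:,0])]
        if len(X): print(q,round(r["conf"],2),np.round(r["position"]),m.sum(),np.round(np.median(X,0),1),np.round(np.percentile(X,[2,98],axis=0)).tolist())
E
```

```text
2.175 [483.4 200.6 375.7] [180.    0.  164.3] [-44.   7.  20.  93.  -2.  80.  51.] [1.72266167 1.21047868 0.82080056]
[[ 2.7000e-01  9.3000e-01  2.4000e-01  4.1376e+02]
 [ 9.6000e-01 -2.6000e-01 -7.0000e-02  2.2094e+02]
 [-0.0000e+00  2.5000e-01 -9.7000e-01  5.5511e+02]
 [ 0.0000e+00  0.0000e+00  0.0000e+00  1.0000e+00]] 71.31432342739708
screw_head 0.53 [340. 211.] 317 [552.9 276.9 129.3] [[539.0, 264.0, 122.0], [563.0, 290.0, 132.0]]
screw_head 0.19 [212. 209.] 1395 [502.5  81.6 110.9] [[480.0, 45.0, 24.0], [537.0, 117.0, 167.0]]
button_top 0.61 [289. 213.] 293 [534.  200.3 134.1] [[522.0, 188.0, 122.0], [549.0, 212.0, 136.0]]
button_top 0.46 [341. 212.] 298 [553.8 277.2 129.6] [[540.0, 265.0, 122.0], [565.0, 290.0, 132.0]]
button_top 0.2 [407.  35.] 2804 [328.3 452.7  56.2] [[300.0, 404.0, 0.0], [364.0, 470.0, 91.0]]
boom_grip 0.62 [211. 210.] 1344 [502.6  81.7 111. ] [[480.0, 55.0, 69.0], [536.0, 116.0, 167.0]]
boom_grip 0.54 [344. 208.] 294 [553.3 277.8 129.6] [[540.0, 265.0, 122.0], [564.0, 290.0, 132.0]]
boom_grip 0.18 [260. 352.] 1414 [766.3  81.  119.2] [[746.0, 43.0, 89.0], [796.0, 113.0, 161.0]]
pointer_tip 0.74 [212. 208.] 1383 [503.   81.9 110.9] [[480.0, 55.0, 2.0], [546.0, 118.0, 167.0]]
boom 0.97 [212. 214.] 1359 [502.2  81.8 110.9] [[480.0, 53.0, 67.0], [535.0, 116.0, 167.0]]
lamp_stand 0.97 [286. 208.] 12285 [527.1 191.5 104.2] [[475.0, -53.0, 10.0], [583.0, 341.0, 154.0]]
```

Run:
```python
from h import *
P=np.load("w1.npy");im=cv2.imread("pics/w1.png")
m=near(P,116,124)&(np.abs(P[...,1]-190)<180)&(P[...,0]>470)&(P[...,0]<620)
n,l,st,c=cv2.connectedComponentsWithStats(m.astype(np.uint8))
k=1+np.argmax(st[1:,4]);X=P[l==k]
r=cv2.minAreaRect(X[:,:2].astype(np.float32));print("sleeve",r,np.median(X[:,2]))
# handle top
for nm,lo,hi in (("handle",160,172),("rule",99,107),("head",127,133),("btn",132,137.5)):
    m=near(P,lo,hi)&(P[...,0]>460)&(P[...,0]<620)&(P[...,1]>-80)&(P[...,1]<330)
    n,l,st,c=cv2.connectedComponentsWithStats(m.astype(np.uint8))
    for k in range(1,n):
        if st[k,4]>40:
            X=P[l==k]; print(nm,st[k,4],cv2.minAreaRect(X[:,:2].astype(np.float32)),np.median(X[:,2]))
cv2.imwrite("pics/w1c.png",cv2.resize(im[120:290,120:390],None,fx=2.9,fy=2.9,interpolation=2))
```

```text
sleeve ((540.9938354492188, 228.08200073242188), (220.0872039794922, 52.79087829589844), 77.55654907226562) 120.46069515296745
handle 217 ((503.6755065917969, 73.87101745605469), (14.037513732910156, 29.4265193939209), 78.63038635253906) 166.16746610017321
rule 51 ((531.4425659179688, 295.2290344238281), (69.72799682617188, 0.7000179290771484), 77.37689208984375) 102.65986367686463
rule 60 ((505.93194580078125, 181.3655242919922), (85.73228454589844, 0.8233376145362854), 77.43465423583984) 102.66514225055818
rule 1304 ((566.8817138671875, 139.46583557128906), (162.86334228515625, 24.571020126342773), 77.61772918701172) 103.50700187685436
rule 755 ((532.3541870117188, -23.8214111328125), (118.86443328857422, 24.13899803161621), 77.3239974975586) 103.71992651262946
head 102 ((545.11279296875, 277.806884765625), (25.844785690307617, 8.648191452026367), 87.74942016601562) 130.20225227025216
head 102 ((560.4783935546875, 277.3995361328125), (25.795162200927734, 8.861427307128906), 87.7979736328125) 130.1941401128767
btn 250 ((535.1985473632812, 199.85362243652344), (26.025976181030273, 25.678010940551758), 29.85761833190918) 134.31206811472654
```

View pics/w1c.png

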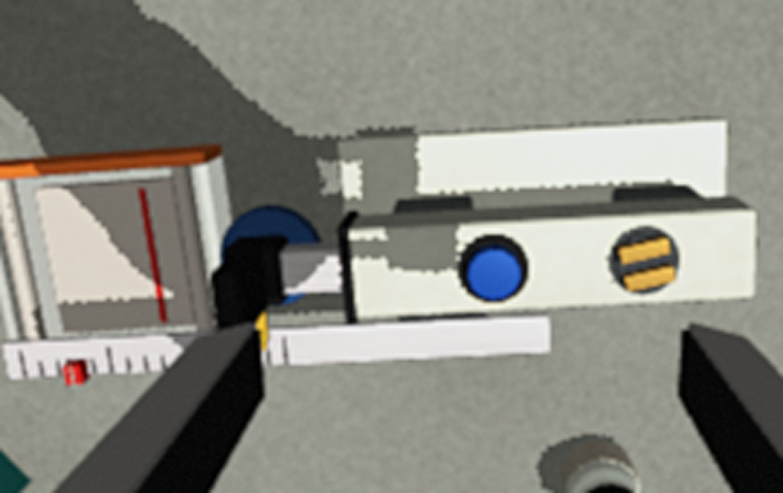

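Emit:
apply_moves(
  plan=[
    [-0.2,-0.56,0,0,0,0,-1],
    [-0.2,-0.56,0,0,0,0,-1],
    [-0.2,-0.56,0,0,0,0,-1],
    [-0.2,-0.56,0,0,0,0,-1],
    [-0.2,-0.56,0,0,0,0,-1],
    [-0.2,-0.56,0,0,0,0,-1],
    [-0.2,-0.56,0,0,0,0,-1],
    [-0.2,-0.56,0,0,0,0,-1],
    [0,0,0,0,0,0.0295,-1],
    [0,0,0,0,0,0.0295,-1],
    [0,0,0,0,0,0.0295,-1],
    [0,0,0,0,0,0.0295,-1],
  ],
)

```text
t: 4.03
ee_pos: [516.0, -271.4, 375.4]
ee_rot: [180.0, -0.0, 121.6]
contact_force: [1.5, 0.6, 0.0]
grip_width: 93.9
finger_force: 0.0
```

Emit:
apply_moves(
  plan=[
    [0,0,0,0,0,0.0295,-1],
    [0,0,0,0,0,0.0295,-1],
    [0,0,0,0,0,0.0295,-1],
    [0,0,0,0,0,0.0295,-1],
    [0,0,0,0,0,0.0295,-1],
    [0,0,0.1,0,0,0.0295,-1],
    [0,0,0.2,0,0,0.0295,-1],
    [0,0,0.2,0,0,0.0295,-1],
    [0,0,0.2,0,0,0.0295,-1],
    [0,0,0,0,0,0,-1],
  ],
)

```text
t: 5.28
ee_pos: [515.7, -271.1, 304.4]
ee_rot: [-179.9, 0.1, 26.4]
contact_force: [0.5, -0.5, 0.1]
grip_width: 94.1
finger_force: 0.0
```

Run:
```python
from h import *
# marker from w1
P=np.load("w1.npy");im=cv2.imread("pics/w1.png").astype(int)
O=np.array([538.8,218.3]);xh=np.array([-.2153,-.9765]);yh=np.array([.9765,-.2153])
m=(im[...,2]>150)&(im[...,1]<70)&(P[...,2]>98);X=P[m]-np.r_[O,0]
print("red",m.sum(),[np.round(np.percentile(X[:,:2]@d,[2,50,98]),1) for d in (xh,yh)],np.percentile(X[:,2],[2,98]))
m=(im[...,2]>150)&(im[...,0]<70)&(im[...,1]>110)&(P[...,2]>98);X=P[m]-np.r_[O,0]
for p in X: 
    x,y=p[:2]@xh,p[:2]@yh
    if 130<x<170: print("yel",np.round([x,y,p[2]],1))
s=state();print(s["t"],np.round(s["ee_pos"],1),np.round(s["ee_rot"],1),np.round(s["q"]))
w=grab_frame("wrist");cv2.imwrite("pics/w2.png",w["pixels"]);P=cloud(w);np.save("w2.npy",P)
for nm,lo,hi in (("handle",126,134),("collar",63,69),("block",57,62.5)):
    m=near(P,lo,hi)&(np.hypot(P[...,0]-492,P[...,1]+290)<60)
    n,l,st,c=cv2.connectedComponentsWithStats(m.astype(np.uint8))
    for k in range(1,n):
        if st[k,4]>40:
            X=P[l==k]; print(nm,st[k,4],cv2.minAreaRect(X[:,:2].astype(np.float32)),np.median(X[:,2]))
```

```text
red 19 [array([252.9, 255. , 260.5]), array([46.3, 51.4, 55.2])] [111.90900776 113.9782716 ]
yel [142.4  15.4 131.8]
yel [146.7  22.4 110.5]
yel [143.1  17.7 129.7]
yel [147.4  24.8 108.5]
yel [142.4  16.3 138.3]
yel [149.   26.  109.4]
yel [147.6  26.4 108.5]
yel [141.9  15.2 146.1]
yel [150.8  27.6 109.5]
yel [149.1  27.6 109.8]
yel [147.3  27.5 110.4]
yel [150.6  28.8 110.9]
yel [149.5  29.6 109. ]
yel [147.4  29.  110.9]
yel [151.1  31.  109.6]
yel [149.8  31.4 108.7]
yel [147.8  31.1 109.9]
yel [150.   33.1 108.7]
yel [148.3  33.  109.1]
yel [148.2  34.4 110.1]
yel [148.2  35.8 110.9]
yel [148.8  38.1 109.2]
yel [148.6  39.2 110.9]
5.275 [ 515.7 -271.1  304.4] [-1.799e+02  1.000e-01  2.640e+01] [-23.  27.  68.  93. -26.  77. -16.]
handle 421 ((494.6100158691406, -293.7738342285156), (43.85933303833008, 15.825377464294434), 18.781843185424805) 130.04021112475942
collar 311 ((495.9798583984375, -292.70941162109375), (37.29917526245117, 39.93103790283203), 27.479717254638672) 66.26280781713479
block 1425 ((494.354248046875, -294.14642333984375), (70.51300811767578, 69.91653442382812), 21.13512420654297) 60.341775824273896
```

View pics/w2.png

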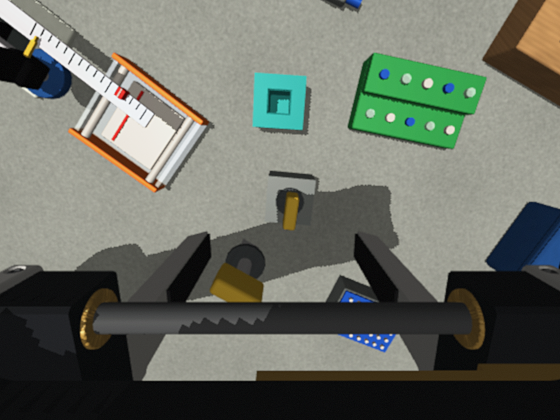

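Emit:
apply_moves(
  plan=[
    [0,0,0,0,0,0.0211,-1],
    [-0.274,0.148,0.3,0,0,0,-1],
    [0,0,0.4,0,0,0,-1],
    [0,0,0,0,0,0,-1],
    [0,0,0,0,0,0,-1],
  ],
)

```text
t: 5.95
ee_pos: [495.1, -295.5, 237.4]
ee_rot: [179.9, -0.1, 18.8]
contact_force: [-0.8, -0.3, -0.6]
grip_width: 94.1
finger_force: 0.0
```

Run:
```python
from h import *
s=delta([494.5,-293.9,93],18.8);print(s["ee_pos"],s["ee_rot"],np.round(s["q"],1))
w=grab_frame("wrist");P=cloud(w)
for nm,lo,hi in (("handle",126,134),("block",57,62.5)):
    m=near(P,lo,hi)&(np.hypot(P[...,0]-494,P[...,1]+294)<60)
    n,l,st,c=cv2.connectedComponentsWithStats(m.astype(np.uint8))
    for k in range(1,n):
        if st[k,4]>40:
            X=P[l==k]; print(nm,st[k,4],cv2.minAreaRect(X[:,:2].astype(np.float32)),np.median(X[:,2]))
```

```text
shift [-0.002 -0.019  1.444]
turn [ 0.0002 -0.0002  0.    ] rows>= 0.008907955470203233
[ 495.12472426 -295.5182652   237.35903292] [ 1.79932198e+02 -6.68926516e-02  1.88036755e+01] [-19.6  30.1  65.7  99.  -29.2  70.1 -17.6]
handle 642 ((494.37689208984375, -293.9983215332031), (43.26943588256836, 15.34026050567627), 18.359636306762695) 129.97969620879695
block 2082 ((494.1531982421875, -293.9198303222656), (70.44312286376953, 70.05828857421875), 21.222681045532227) 60.31049166455031
```

Emit:
apply_moves(
  plan=[
    [0,-0.016,0.4,0,0,0,-1],
    [0,0,0.4,0,0,0,-1],
    [0,0,0.4,0,0,0,-1],
    [0,0,0.244,0,0,0,-1],
    [0,0,0,0,0,0,-1],
    [0,0,0,0,0,0,1],
    [0,0,0,0,0,0,1],
    [0,0,0,0,0,0,1],
    [0,0,0,0,0,0,1],
    [0,0,0,0,0,0,1],
    [0,0,0,0,0,0,1],
  ],
  grip_force=50,
)

```text
t: 7.38
ee_pos: [493.8, -293.8, 91.1]
ee_rot: [180.0, -0.0, 18.7]
contact_force: [0.1, -0.6, -0.3]
grip_width: 37.7
finger_force: 0.0
```

Emit:
apply_moves(
  plan=[
    [0,0,0,0,0,0,1],
    [0,0,0,0,0,0,1],
    [0,0,0,0,0,0,1],
    [0,0,0,0,0,0,1],
    [0,0,0,0,0,0,1],
    [0,0,0,0,0,0,1],
  ],
)

```text
t: 8.12
ee_pos: [493.7, -293.8, 91.1]
ee_rot: [180.0, 0.0, 18.7]
contact_force: [-0.8, -0.4, -0.8]
grip_width: 15.8
finger_force: 50.0
```

Emit:
apply_moves(
  plan=[
    [0,0,-0.2,0,0,0,1],
    [0,0,-0.4,0,0,0,1],
    [0,0,-0.5,0,0,0,1],
    [0,0,-0.5,0,0,0,1],
    [0,0,-0.5,0,0,0,1],
    [0.1,-0.22,0,0,0,0,1],
    [0.2,-0.44,0,0,0,0,1],
    [0.2,-0.44,0,0,0,0,1],
    [0.2,-0.44,0,0,0,0,1],
    [0.2,-0.44,0,0,0,0,1],
    [0.2,-0.44,0,0,0,0,1],
  ],
)

```text
t: 9.5
ee_pos: [520.3, -28.3, 302.2]
ee_rot: [-180.0, -0.1, 18.6]
contact_force: [0.9, 0.0, -1.7]
grip_width: 15.4
finger_force: 50.0
```

Emit:
apply_moves(
  plan=[
    [0.2,-0.44,0,0,0,0,1],
    [0.2,-0.44,0,0,0,0,1],
    [0.2,-0.44,0,0,0,0,1],
    [0.2,-0.44,0,0,0,-0.0274,1],
    [0,0,0,0,0,-0.0274,1],
    [0,0,0,0,0,-0.0274,1],
    [0,0,0,0,0,-0.0274,1],
    [0,0,0,0,0,-0.0274,1],
    [0,0,0,0,0,-0.0274,1],
    [0,0,0,0,0,-0.0274,1],
    [0,0,0,0,0,0,1],
    [0,0,0,0,0,0,1],
  ],
)

```text
t: 11.0
ee_pos: [540.1, 162.7, 301.6]
ee_rot: [180.0, -0.0, 87.4]
contact_force: [0.2, -1.0, -1.9]
grip_width: 15.9
finger_force: 50.0
```

Run:
```python
from h import *
s=delta([552.4,277.4,230],87.8);print(s["t"],s["ee_pos"],s["ee_rot"],np.round(s["q"],1),s["finger_force"])
w=grab_frame("wrist");P=cloud(w);cv2.imwrite("pics/w3.png",w["pixels"])
for nm,lo,hi in (("head",127,133),("sleeve",117,123),("btn",132,137.5)):
    m=near(P,lo,hi)&(P[...,0]>460)&(P[...,0]<620)&(P[...,1]>-80)&(P[...,1]<350)
    n,l,st,c=cv2.connectedComponentsWithStats(m.astype(np.uint8))
    for k in range(1,n):
        if st[k,4]>40:
            X=P[l==k]; print(nm,st[k,4],cv2.minAreaRect(X[:,:2].astype(np.float32)),np.median(X[:,2]))
```

```text
shift [1.152 0.072 0.716]
turn [ 0.0001 -0.     -0.001 ] rows>= 0.03323435707959842
11.0 [540.08854379 162.66870509 301.6102572 ] [ 1.79977409e+02 -3.22467924e-03  8.74451260e+01] [-59.   17.6  49.2  95.5 -13.8  73.2  -9.7] 49.99434471130371
head 197 ((545.1069946289062, 277.19097900390625), (25.58286476135254, 7.960628509521484), 87.44141387939453) 130.18944531705102
head 173 ((560.269287109375, 276.5171203613281), (25.566984176635742, 6.875706672668457), 88.18487548828125) 130.22087455281076
sleeve 6206 ((541.539794921875, 227.26947021484375), (220.72866821289062, 51.452674865722656), 76.85633087158203) 120.31425240250772
btn 421 ((535.054443359375, 198.97897338867188), (27.008947372436523, 26.08294105529785), 87.67195129394531) 134.22749537690373
```

View pics/w3.png

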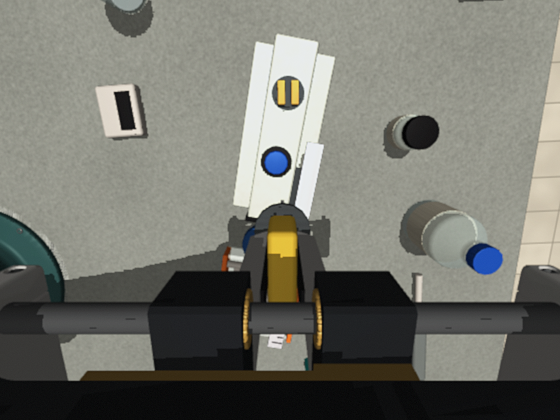

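Emit:
apply_moves(
  plan=[
    [0.29,0.019,0,0,0,-0.001,1],
    [0.29,0.019,0,0,0,0,1],
    [0.29,0.019,0,0,0,0,1],
    [0.275,0.018,0,0,0,0,1],
    [0,0,0.3,0,0,0,1],
    [0,0,0.3,0,0,0,1],
    [0,0,0.15,0,0,0,1],
    [0,0,0,0,0,0,1],
    [0,0,0,0,0,0,1],
  ],
)

```text
t: 12.18
ee_pos: [552.2, 277.4, 227.2]
ee_rot: [179.9, -0.0, 88.1]
contact_force: [1.4, -0.8, -1.3]
grip_width: 15.7
finger_force: 50.0
```

Run:
```python
from h import *
s=delta([552.7,276.7,205.5],87.8);print(s["t"],s["ee_pos"],s["ee_rot"],np.round(s["q"],1))
w=grab_frame("wrist");P=cloud(w);t=grab_frame("scene")
x=cv2.resize(w["pixels"][100:300,200:370],(510,600),interpolation=2);y=cv2.resize(t["pixels"][130:230,340:430],(290,322),interpolation=2)
c=np.zeros((600,800,3),np.uint8);c[:,:510]=x;c[:322,510:]=y;cv2.imwrite("pics/w4.png",c)
```

```text
shift [-0.007  0.005  0.217]
turn [ 0.0002 -0.0001  0.0007] rows>= 0.02504325585567721
12.175 [552.19591449 277.42975634 227.17921532] [ 1.79930277e+02 -3.51251255e-02  8.80563591e+01] [-61.6  27.4  44.3  93.3 -20.3  67.5 -14.6]
```

View pics/w4.png

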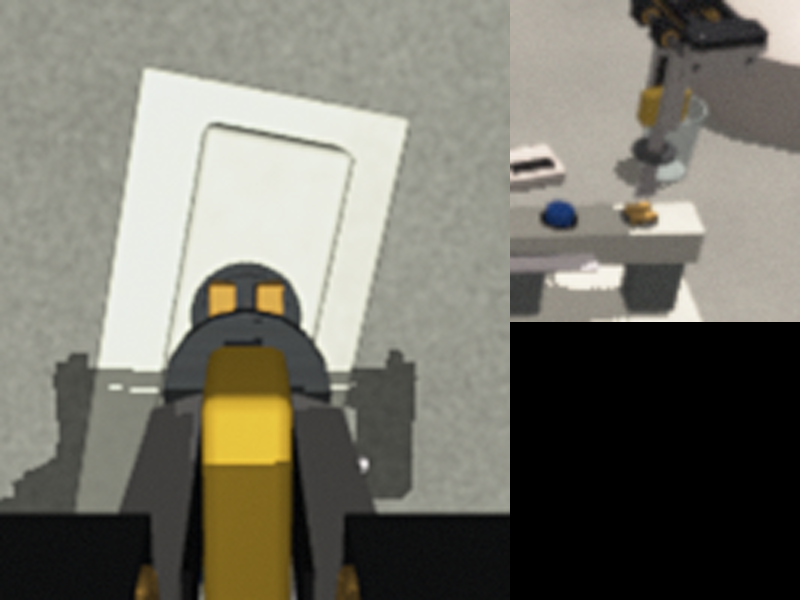

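Emit:
apply_moves(
  plan=[
    [-0.007,0.005,0.05,0,0,0.0005,1],
    [0,0,0.05,0,0,0,1],
    [0,0,0.05,0,0,0,1],
    [0,0,0.03,0,0,0,1],
    [0,0,0.03,0,0,0,1],
    [0,0,0,0,0,0,1],
    [0,0,0,0,0,0,1],
  ],
)

```text
t: 13.15
ee_pos: [552.1, 276.5, 205.2]
ee_rot: [180.0, 0.0, 87.9]
contact_force: [0.2, -0.3, -0.2]
grip_width: 15.4
finger_force: 50.0
```

Emit:
apply_moves(
  plan=[
    [0.002,0.006,0,0,0,-0.02,1],
    [0,0,0,0,0,-0.02,1],
    [0,0,0,0,0,-0.02,1],
    [0,0,0,0,0,-0.02,1],
    [0,0,0,0,0,-0.02,1],
    [0,0,0,0,0,-0.02,1],
    [0,0,0,0,0,-0.02,1],
    [0,0,0,0,0,-0.02,1],
    [0,0,0,0,0,-0.02,1],
    [0,0,0,0,0,-0.02,1],
    [0,0,0,0,0,-0.01,1],
    [0,0,0,0,0,0,1],
  ],
)

```text
t: 14.65
ee_pos: [552.5, 276.7, 205.1]
ee_rot: [180.0, -0.0, 163.5]
contact_force: [-1.3, 1.4, -1.3]
grip_width: 15.7
finger_force: 50.0
```

Run:
```python
from h import *
s=state();print(s["t"],s["ee_pos"],s["ee_rot"],s["contact_force"],s["torque"],np.round(s["q"],1),s["grip_width"])
```

```text
14.65 [552.53115415 276.69392657 205.10292422] [ 1.79995199e+02 -2.28250301e-02  1.63459473e+02] [-1.28932893  1.39003488 -1.28995851] [ 0.32583789  0.49841403 -0.06329935] [-49.5  25.   26.8  94.3 -12.3  63.7  54.1] 15.66227747960938
```

Emit:
apply_moves(
  plan=[
    [0,0,0,0,0,-0.01,1],
    [0,0,0,0,0,-0.008,1],
    [0,0,0,0,0,-0.006,1],
    [0,0,0,0,0,0,1],
    [0,0,0,0,0,0,1],
  ],
)

```text
t: 15.28
ee_pos: [552.6, 276.7, 205.0]
ee_rot: [180.0, -0.0, 172.1]
contact_force: [-2.1, 2.2, -0.5]
grip_width: 15.9
finger_force: 50.0
```

Run:
```python
from h import *
s=state();print(s["t"],s["ee_pos"],s["ee_rot"],s["contact_force"],s["torque"],np.round(s["q"],1),s["grip_width"])
```

```text
15.275 [552.59589202 276.71799952 205.04893137] [ 1.79998941e+02 -1.02950273e-02  1.72058145e+02] [-2.14211183  2.16256056 -0.54772566] [ 0.57230584  0.77415424 -0.19435759] [-48.2  24.7  25.1  94.2 -11.4  63.6  62. ] 15.859086448539768
```

Emit:
apply_moves(
  plan=[
    [0,0,0,0,0,0.018,1],
    [0,0,0,0,0,0.018,1],
    [0,0,0,0,0,0,1],
    [0,0,-0.1,0,0,0,1],
    [0,0,-0.2,0,0,0,1],
    [0,0,-0.4,0,0,0,1],
    [0,0,-0.4,0,0,0,1],
    [-0.4,-0.3,0,0,0,0,1],
    [-0.4,-0.3,0,0,0,0,1],
    [0,0,0,0,0,0,1],
  ],
)

```text
t: 16.52
ee_pos: [607.9, 187.5, 316.0]
ee_rot: [-180.0, 0.1, 158.9]
contact_force: [0.9, 1.5, -1.5]
grip_width: 15.6
finger_force: 50.0
```

Run:
```python
from h import *
s=delta([493.7,-293.8,300],18.7);print(s["t"],s["ee_pos"],s["ee_rot"],np.round(s["q"],1),s["grip_width"])
w=grab_frame("top");P=cloud(w);im=w["pixels"].astype(int)
m=(im[...,2]>140)&(im[...,0]<100)&(np.hypot(P[...,0]-552,P[...,1]-277)<25)
print(m.sum()); 
if m.sum()>5: print(cv2.minAreaRect(P[m][:,:2].astype(np.float32)))
w=grab_frame("wrist");P=cloud(w)
m=near(P,127,133)&(np.hypot(P[...,0]-552,P[...,1]-277)<25)
n,l,st,c=cv2.connectedComponentsWithStats(m.astype(np.uint8))
for k in range(1,n):
  if st[k,4]>20: print(st[k,4],cv2.minAreaRect(P[l==k][:,:2].astype(np.float32)))
```

```text
shift [-0.665 -4.902  0.165]
turn [3.000e-04 3.000e-04 3.895e-01] rows>= 13.105153730736292
16.525 [607.88267078 187.5272215  316.02212998] [-1.79954796e+02  1.13758298e-01  1.58925166e+02] [-42.3  22.8  31.2  83.4 -11.8  77.   58.4] 15.625428399035714
0
167 ((550.059814453125, 270.2425231933594), (8.528346061706543, 25.55832862854004), 67.7081527709961)
165 ((555.5389404296875, 284.5852355957031), (8.79283618927002, 25.495607376098633), 68.47823333740234)
```

Emit:
apply_moves(
  plan=[
    [-0.04,-0.3,0,0,0,0,1],
    [-0.07,-0.51,0,0,0,0,1],
    [-0.07,-0.51,0,0,0,0,1],
    [-0.07,-0.51,0,0,0,0,1],
    [-0.07,-0.51,0,0,0,0,1],
    [-0.07,-0.51,0,0,0,0,1],
    [-0.07,-0.51,0,0,0,0,1],
    [-0.07,-0.51,0,0,0,0,1],
    [-0.07,-0.51,0,0,0,0,1],
    [-0.07,-0.51,0,0,0,0,1],
    [0,0,0,0,0,0.0278,1],
    [0,0,0,0,0,0.0278,1],
  ],
)

```text
t: 18.12
ee_pos: [495.1, -288.3, 315.4]
ee_rot: [180.0, 0.0, 138.9]
contact_force: [0.1, -0.0, -2.3]
grip_width: 15.7
finger_force: 50.0
```

Emit:
apply_moves(
  plan=[
    [0,0,0,0,0,0.0278,1],
    [0,0,0,0,0,0.0278,1],
    [0,0,0,0,0,0.0278,1],
    [0,0,0,0,0,0.0278,1],
    [0,0,0,0,0,0.0278,1],
    [0,0,0,0,0,0.0278,1],
    [0,0,0,0,0,0.0278,1],
    [0,0,0,0,0,0.0278,1],
    [0,0,0,0,0,0.0278,1],
    [0,0,0,0,0,0.0278,1],
    [0,0,0,0,0,0.0278,1],
    [0,0,0,0,0,0.0278,1],
  ],
)

```text
t: 19.62
ee_pos: [495.6, -287.4, 315.2]
ee_rot: [-180.0, -0.0, 18.9]
contact_force: [-0.3, 0.3, -1.5]
grip_width: 15.7
finger_force: 50.0
```

Run:
```python
from h import *
s=delta([493.7,-293.8,180],18.7);print(s["t"],s["ee_pos"],s["ee_rot"],np.round(s["q"],1),s["grip_width"])
```

```text
shift [-0.039  0.055  1.352]
turn [-0.0001 -0.0001  0.0006] rows>= 0.019631494249243975
19.625 [ 495.55530476 -287.41718867  315.20549487] [-1.79968812e+02 -2.38581461e-02  1.89063477e+01] [-23.3  26.2  69.7  93.4 -25.1  78.1 -21.2] 15.73032850849447
```

Emit:
apply_moves(
  plan=[
    [-0.039,0.055,0,0,0,0,1],
    [0,0,0.4,0,0,0,1],
    [0,0,0.4,0,0,0,1],
    [0,0,0.4,0,0,0,1],
    [0,0,0.3,0,0,0,1],
    [0,0,0,0,0,0,1],
    [0,0,0,0,0,0,1],
  ],
)

```text
t: 20.5
ee_pos: [493.4, -295.6, 166.4]
ee_rot: [179.9, -0.1, 19.2]
contact_force: [0.0, 0.9, -1.2]
grip_width: 15.7
finger_force: 50.0
```

Run:
```python
from h import *
s=delta([493.7,-293.8,91.5],18.7);print(s["t"],s["ee_pos"],s["ee_rot"],np.round(s["q"],1),s["grip_width"])
```

```text
shift [ 0.008 -0.017  0.749]
turn [ 0.0001 -0.0001  0.0014] rows>= 0.04672223192816739
20.5 [ 493.42615276 -295.61238262  166.42030969] [ 1.79948366e+02 -5.19728808e-02  1.91945542e+01] [-16.7  34.2  61.7 103.5 -33.7  63.1 -13.8] 15.655426451718466
```

Emit:
apply_moves(
  plan=[
    [0.008,-0.014,0.2,0,0,0.001,1],
    [0,0,0.2,0,0,0,1],
    [0,0,0.2,0,0,0,1],
    [0,0,0.1,0,0,0,1],
    [0,0,0.03,0,0,0,1],
    [0,0,0,0,0,0,1],
  ],
)

```text
t: 21.25
ee_pos: [493.3, -293.9, 92.3]
ee_rot: [180.0, -0.0, 18.7]
contact_force: [-0.0, -0.0, -1.6]
grip_width: 15.8
finger_force: 50.0
```

Lower the last millimetre, open gently, rise.

Emit:
apply_moves(
  plan=[
    [0.003,0,0.01,0,0,0,1],
    [0,0,0,0,0,0,1],
    [0,0,0,0,0,0,0.6],
    [0,0,0,0,0,0,0.3],
    [0,0,0,0,0,0,0],
    [0,0,0,0,0,0,-0.5],
    [0,0,0,0,0,0,-1],
    [0,0,0,0,0,0,-1],
    [0,0,0,0,0,0,-1],
    [0,0,0,0,0,0,-1],
  ],
  grip_force=20,
)

```text
t: 22.5
ee_pos: [493.5, -293.6, 91.1]
ee_rot: [180.0, -0.0, 18.7]
contact_force: [-0.0, -0.8, -0.4]
grip_width: 85.2
finger_force: 0.0
```

Emit:
apply_moves(
  plan=[
    [0,0,0,0,0,0,-1],
    [0,0,-0.2,0,0,0,-1],
    [0,0,-0.4,0,0,0,-1],
    [0,0,-0.5,0,0,0,-1],
    [0,0,-0.5,0,0,0,-1],
    [0,0,-0.3,0,0,0,-1],
    [0,0,0,0,0,0,-1],
  ],
)

```text
t: 23.38
ee_pos: [493.8, -294.4, 284.2]
ee_rot: [179.9, -0.2, 18.7]
contact_force: [0.5, -1.1, -0.4]
grip_width: 94.3
finger_force: 0.0
```

Run:
```python
from h import *
s=delta([534.8,199.3,300],167.5);print(s["t"],s["ee_pos"],s["ee_rot"],np.round(s["q"],1),s["grip_width"])
w=grab_frame("wrist");P=cloud(w)
for nm,lo,hi in (("handle",124,136),("block",57,62.5),("collar",63,69)):
    m=near(P,lo,hi)&(np.hypot(P[...,0]-494,P[...,1]+294)<60)
    n,l,st,c=cv2.connectedComponentsWithStats(m.astype(np.uint8))
    for k in range(1,n):
        if st[k,4]>40:
            X=P[l==k]; print(nm,st[k,4],cv2.minAreaRect(X[:,:2].astype(np.float32)),np.percentile(X[:,2],[5,50,95]))
```

```text
shift [ 1.969 -4.546 -0.163]
turn [ 8.000e-04  3.000e-04 -4.134e-01] rows>= 13.909388003561554
23.375 [ 493.84173184 -294.3874566   284.17383592] [ 1.79863916e+02 -1.76031189e-01  1.86698177e+01] [-21.3  27.2  67.6  95.9 -26.1  74.5 -20.1] 94.31066302417003
handle 507 ((494.5709533691406, -293.65545654296875), (43.50654983520508, 15.45468807220459), 18.57193946838379) [127.65815231 129.96877184 131.28352399]
block 1646 ((494.3040771484375, -293.9697265625), (70.03117370605469, 69.97186279296875), 21.1773624420166) [58.98008934 60.30190304 61.58415205]
collar 337 ((496.2969970703125, -293.18853759765625), (37.455055236816406, 40.101295471191406), 18.636882781982422) [64.83950545 66.29489006 67.49345506]
```

Emit:
apply_moves(
  plan=[
    [0.18,-0.41,-0.03,0,0,0,1],
    [0.18,-0.41,-0.03,0,0,0,1],
    [0.18,-0.41,-0.03,0,0,0,1],
    [0.18,-0.41,-0.03,0,0,0,1],
    [0.18,-0.41,-0.02,0,0,0,1],
    [0.18,-0.41,0,0,0,0,1],
    [0.18,-0.41,0,0,0,0,1],
    [0.18,-0.41,0,0,0,0,1],
    [0.18,-0.41,0,0,0,0,1],
    [0.18,-0.41,0,0,0,0,1],
    [0.18,-0.41,0,0,0,0,1],
    [0,0,0,0,0,-0.0295,1],
  ],
  grip_force=20,
)

```text
t: 24.92
ee_pos: [535.7, 200.6, 293.7]
ee_rot: [179.9, 0.1, 29.7]
contact_force: [0.2, -0.1, -0.6]
grip_width: 0.6
finger_force: 0.0
```

Emit:
apply_moves(
  plan=[
    [0,0,0,0,0,-0.0295,1],
    [0,0,0,0,0,-0.0295,1],
    [0,0,0,0,0,-0.0295,1],
    [0,0,0,0,0,-0.0295,1],
    [0,0,0,0,0,-0.0295,1],
    [0,0,0,0,0,-0.0295,1],
    [0,0,0,0,0,-0.0295,1],
    [0,0,0,0,0,-0.0295,1],
    [0,0,0,0,0,-0.0295,1],
    [0,0,0,0,0,-0.0295,1],
    [0,0,0,0,0,-0.0295,1],
    [0,0,0,0,0,-0.0295,1],
  ],
)

```text
t: 26.42
ee_pos: [536.1, 196.7, 294.5]
ee_rot: [-179.9, -0.0, 157.1]
contact_force: [-0.6, -0.6, 1.0]
grip_width: 0.5
finger_force: 0.0
```

Run:
```python
from h import *
s=delta([534.8,199.3,150],167.5);print(s["t"],s["ee_pos"],s["ee_rot"],np.round(s["q"],1),s["grip_width"])
```

```text
shift [0.021 0.021 1.445]
turn [-0.0002 -0.0001 -0.0289] rows>= 0.973719412073403
26.425 [536.10070053 196.73261482 294.4537569 ] [-1.79922248e+02 -3.92171207e-02  1.57081539e+02] [-51.6  16.3  35.3  94.8  -9.8  72.1  52.7] 0.49196792906624337
```

Emit:
apply_moves(
  plan=[
    [0.021,0.021,0,0,0,-0.0289,1],
    [0,0,0.4,0,0,0,1],
    [0,0,0.4,0,0,0,1],
    [0,0,0.4,0,0,0,1],
    [0,0,0.24,0,0,0,1],
    [0,0,0,0,0,0,1],
    [0,0,0,0,0,0,1],
  ],
)

```text
t: 27.3
ee_pos: [535.7, 199.8, 151.9]
ee_rot: [180.0, 0.0, 167.1]
contact_force: [1.6, -0.7, -0.2]
grip_width: 0.2
finger_force: 0.0
```

Run:
```python
from h import *
s=delta([534.8,199.3,126],167.5);print(s["t"],s["ee_pos"],s["ee_rot"],np.round(s["q"],1),s["grip_width"])
```

```text
shift [ 0.008 -0.007  0.259]
turn [ 0.      0.0001 -0.001 ] rows>= 0.033291106280522585
27.3 [535.73994789 199.79127893 151.93107637] [1.79992698e+02 3.21529266e-02 1.67145312e+02] [-47.8  24.2  31.  104.1 -14.8  55.7  66.5] 0.15495602335593328
```

Emit:
apply_moves(
  plan=[
    [0.008,0,0.08,0,0,0,1],
    [0,0,0.08,0,0,0,1],
    [0,0,0.04,0,0,0,1],
    [0,0,0.03,0,0,0,1],
    [0,0,0.03,0,0,0,1],
    [0,0,0,0,0,0,1],
    [0,0,0,0,0,0,1],
  ],
)

```text
t: 28.18
ee_pos: [534.9, 200.2, 126.9]
ee_rot: [179.9, 0.0, 167.2]
contact_force: [-12.8, -2.8, 35.3]
grip_width: 0.5
finger_force: 17.5
```

Emit:
apply_moves(
  plan=[
    [0,0,-0.1,0,0,0,1],
    [0,0,-0.4,0,0,0,0.5],
    [0,0,-0.5,0,0,0,-0.06],
    [0,-0.4,-0.5,0,0,0,-0.06],
    [0,-0.4,-0.3,0,0,0,-0.06],
    [0,0,0,0,0,0,-0.06],
    [0,0,0,0,0,0,-0.06],
  ],
)

```text
t: 29.05
ee_pos: [516.9, 123.5, 303.5]
ee_rot: [180.0, -0.0, 167.2]
contact_force: [0.8, 1.4, -1.1]
grip_width: 49.4
finger_force: 0.0
```

Run:
```python
from h import *
w=grab_frame("wrist");P=cloud(w);im=w["pixels"].astype(int);cv2.imwrite("pics/w5.png",w["pixels"])
R=(P[...,0]>460)&(P[...,0]<620)&(P[...,1]>-80)&(P[...,1]<330)
m=(im[...,0]>120)&(im[...,2]<80)&(np.hypot(P[...,0]-535,P[...,1]-199)<14);print("btn z",m.sum(),np.median(P[m][:,2]) if m.any() else 0)
for nm,lo,hi in (("handle",162,170),("sleeve",117,123),("head",128,133)):
    m=near(P,lo,hi)&R
    n,l,st,c=cv2.connectedComponentsWithStats(m.astype(np.uint8))
    for k in range(1,n):
        if st[k,4]>60:
            X=P[l==k]; print(nm,st[k,4],cv2.minAreaRect(X[:,:2].astype(np.float32)),np.median(X[:,2]))
O=np.array([538.8,218.3]);xh=np.array([-.2153,-.9765]);yh=np.array([.9765,-.2153])
def pr(nm,m):
    X=P[m]; A=X[:,:2]-O; print(nm,m.sum(),[np.round(np.percentile(A@d,[2,25,50,75,98]),1) for d in (xh,yh)],np.round(np.percentile(X[:,2],[2,98]),1))
pr("red",(im[...,2]>120)&(im[...,1]<80)&(P[...,2]>106)&R)
pr("yel",(im[...,2]>130)&(im[...,0]<80)&(im[...,1]>100)&near(P,104,116)&R)
s=delta([506.7,72.5,240],167.5);print(s["t"],s["ee_pos"],s["ee_rot"],np.round(s["q"],1),s["grip_width"])
```

```text
btn z 371 127.26581371041954
handle 388 ((506.4313049316406, 72.91349792480469), (14.130868911743164, 34.32423400878906), 77.62197875976562) 166.07662321338418
sleeve 5572 ((541.8091430664062, 227.52664184570312), (218.0766143798828, 53.609806060791016), 77.1305160522461) 120.36201228933399
head 150 ((549.60009765625, 270.2032775878906), (8.804533004760742, 25.80640411376953), 66.75028991699219) 130.07463096343503
head 148 ((555.654052734375, 284.6832275390625), (8.868098258972168, 25.837026596069336), 67.68854522705078) 130.11618753318263
red 35 [array([254.2, 255.4, 258.1, 260.4, 261.5]), array([46. , 48.3, 50.6, 53.3, 56.1])] [111.  113.6]
yel 18 [array([147.7, 148.9, 149.1, 150.2, 151.5]), array([29.6, 32.9, 35.1, 37.4, 42. ])] [108.2 110.5]
shift [-0.016 -0.523  0.631]
turn [-0.0001 -0.0001 -0.0008] rows>= 0.027191117765695133
29.1 [516.78362746 123.83689819 303.09844926] [-1.79961518e+02 -5.12895434e-02  1.67216191e+02] [-47.8  10.9  36.   99.5  -6.7  71.9  67. ] 49.87064470480505
```

View pics/w5.png

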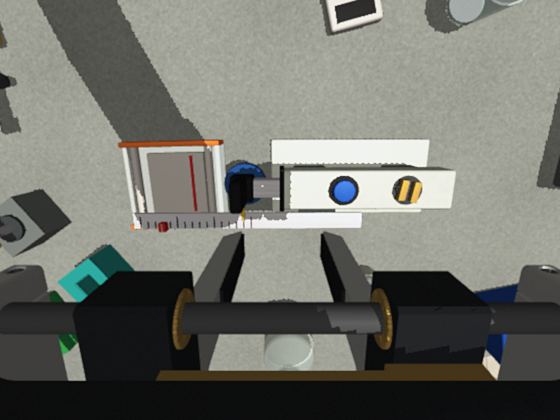

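Emit:
apply_moves(
  plan=[
    [-0.009,-0.26,0,0,0,-0.001,-0.06],
    [-0.009,-0.26,0,0,0,0,-0.06],
    [0,0,0.4,0,0,0,-0.06],
    [0,0,0.4,0,0,0,-0.06],
    [0,0,0.2,0,0,0,-0.06],
    [0,0,0,0,0,0,-0.06],
    [0,0,0,0,0,0,-0.06],
  ],
)

```text
t: 29.98
ee_pos: [507.8, 72.2, 204.3]
ee_rot: [-180.0, 0.0, 167.5]
contact_force: [1.1, 0.6, 0.1]
grip_width: 49.8
finger_force: 0.0
```

Run:
```python
from h import *
s=delta([507,72.7,130],167.5);print(s["t"],s["ee_pos"],s["ee_rot"],np.round(s["q"],1),s["grip_width"])
```

```text
shift [0.009 0.004 0.743]
turn [-0.      0.0001  0.0001] rows>= 0.004650583501308353
29.975 [507.76654248  72.1708686  204.34362282] [-1.79985048e+02  1.95735222e-02  1.67543240e+02] [-43.   14.5  36.9 109.3 -10.   59.4  75.7] 49.79943150887718
```

Emit:
apply_moves(
  plan=[
    [0.008,0.004,0.3,0,0,0,-0.06],
    [0,0,0.3,0,0,0,-0.06],
    [0,0,0.14,0,0,0,-0.06],
    [0,0,0,0,0,0,-0.06],
    [0,0,0,0,0,0,1],
    [0,0,0,0,0,0,1],
    [0,0,0,0,0,0,1],
    [0,0,0,0,0,0,1],
    [0,0,0,0,0,0,1],
    [0,0,0,0,0,0,1],
    [0,0,0,0,0,0,1],
    [0,0,0,0,0,0,1],
  ],
  grip_force=35,
)

```text
t: 31.48
ee_pos: [506.7, 71.8, 130.1]
ee_rot: [-180.0, -0.0, 167.5]
contact_force: [-2.9, -4.1, 6.2]
grip_width: 14.1
finger_force: 35.0
```

Run:
```python
from h import *
xh=np.array([-.2153,-.9765]);d=108.5
s=state();p=s["ee_pos"].copy();p[:2]+=xh*100
print("100 mm along stand x:");delta(p)
print(s["t"],s["ee_pos"],s["ee_rot"],s["contact_force"],s["grip_width"],s["finger_force"])
```

```text
100 mm along stand x:
shift [-0.001 -1.     0.001]
31.475 [506.69004135  71.80027603 130.08384627] [-1.79970938e+02 -5.92436515e-04  1.67481102e+02] [-2.94002193 -4.0826741   6.22597468] 14.109106953105066 35.00172972679138
```

Emit:
apply_moves(
  plan=[
    [0,-0.06,0,0,0,0,1],
    [0,-0.12,0,0,0,0,1],
    [0,-0.12,0,0,0,0,1],
    [0,-0.12,0,0,0,0,1],
    [0,-0.12,0,0,0,0,1],
    [0,-0.12,0,0,0,0,1],
    [0,-0.12,0,0,0,0,1],
    [0,-0.12,0,0,0,0,1],
    [0,-0.08,0,0,0,0,1],
    [0,0,0,0,0,0,1],
    [0,0,0,0,0,0,1],
  ],
)

```text
t: 32.85
ee_pos: [485.5, -22.7, 130.0]
ee_rot: [179.9, -0.0, 167.5]
contact_force: [-2.4, 6.7, 4.7]
grip_width: 14.0
finger_force: 35.0
```

Run:
```python
from h import *
s=state();print(s["t"],s["ee_pos"],s["ee_rot"],s["contact_force"],s["grip_width"],"moved",(s["ee_pos"][:2]-[506.7,71.8])@[-.2153,-.9765])
O=np.array([538.8,218.3]);xh=np.array([-.2153,-.9765]);yh=np.array([.9765,-.2153])
c=np.zeros((600,800,3),np.uint8);x0=0
for n in ("wrist","top","scene"):
    w=grab_frame(n);P=cloud(w);im=w["pixels"].astype(int)
    A=P[...,:2]-O;X=A@xh;Y=A@yh
    R=(X>200)&(X<300)&(Y>15)&(Y<70)&near(P,98,125)
    for nm,m in (("red",(im[...,2]>110)&(im[...,1]<80)&R),("yel",(im[...,2]>110)&(im[...,0]<90)&(im[...,1]>85)&R),("white on red",None)):
        if m is None: continue
        if m.any():
            v,u=np.nonzero(m);print(n,nm,m.sum(),"px",u.min(),u.max(),v.min(),v.max(),np.round(np.percentile(X[m],[2,50,98]),1),np.round(np.percentile(Y[m],[2,98]),1))
    v,u=np.nonzero(R)
    if len(v):
        r=w["pixels"][v.min():v.max()+1,u.min():u.max()+1]; f=min(4 if n!="wrist" else 6,(266)/r.shape[1],600/r.shape[0])
        r=cv2.resize(r,None,fx=f,fy=f,interpolation=2);c[:r.shape[0],x0:x0+r.shape[1]]=r;x0+=266
cv2.imwrite("pics/w6.png",c)
```

```text
32.85 [485.51766707 -22.67764019 130.04919054] [ 1.79943332e+02 -9.70558579e-03  1.67540434e+02] [-2.44366138  6.65709226  4.68084243] 14.034812894167452 moved 96.8179719230089
wrist red 40 px 269 273 292 302 [253.  254.9 256.1] [45.8 54. ]
scene red 3 px 279 281 214 214 [254.9 257.9 260.7] [55.3 56.6]
scene yel 9 px 266 284 206 213 [244.7 247.5 293.7] [16.7 57.1]
```

View pics/w6.png

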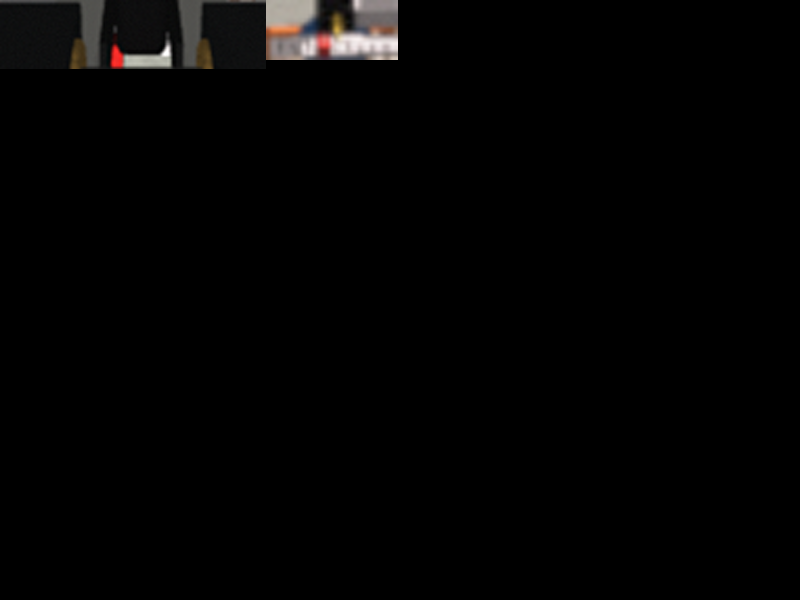

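Run:
```python
from h import *
O=np.array([538.8,218.3]);xh=np.array([-.2153,-.9765]);yh=np.array([.9765,-.2153])
c=np.zeros((600,800,3),np.uint8)
im=cv2.imread("pics/w2.png");P=np.load("w2.npy");A=P[...,:2]-O;X=A@xh;Y=A@yh;b=im.astype(int)
for nm,m in (("red",(b[...,2]>130)&(b[...,1]<90)),("yel",(b[...,2]>140)&(b[...,0]<90)&(b[...,1]>100))):
    m=m&near(P,104,120)&(X>130)&(X<290)&(Y>25)&(Y<65)
    print(nm,m.sum(),np.round(np.percentile(X[m],[2,25,50,75,98]),1),np.round(np.percentile(Y[m],[2,98]),1),np.percentile(P[m][:,2],[2,98]))
c[:400,:400]=cv2.resize(im[70:120,100:150],(400,400),interpolation=2)
im=cv2.imread("pics/w5.png");c[:400,400:]=cv2.resize(im[205:240,145:180],(400,400),interpolation=2)
s=grab_frame("scene");c[400:]=cv2.resize(s["pixels"][195:223,250:325][:,:],None,fx=8,fy=7.15,interpolation=2)[:200,:600].copy() if False else np.pad(cv2.resize(s["pixels"][198:223,260:330],(560,200),interpolation=2),((0,0),(0,240),(0,0)))
cv2.imwrite("pics/w7.png",c)
```

```text
red 51 [254.4 255.9 260.3 261.7 263.4] [46.9 57.3] [110.80378606 114.22358857]
yel 57 [148.1 149.1 150.3 151.4 153. ] [25.5 41.8] [106.72954315 110.33863199]
```

View pics/w7.png

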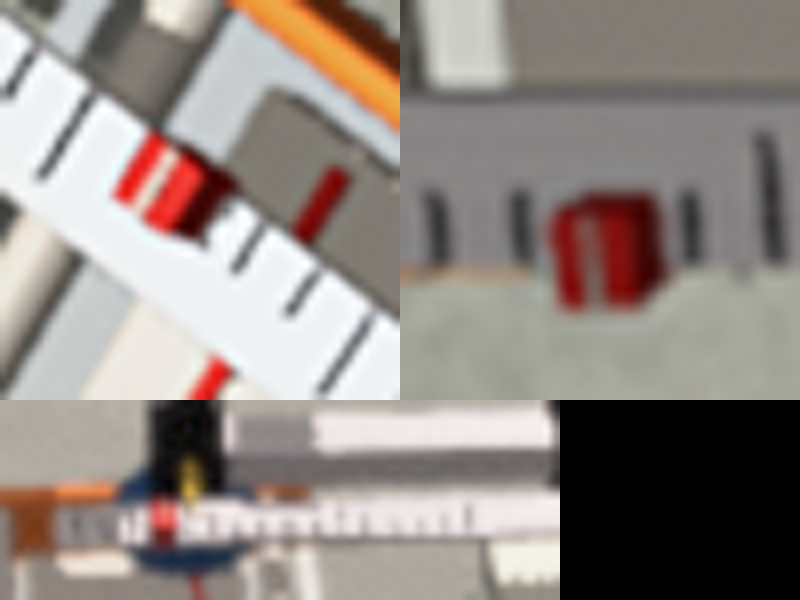

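Run:
```python
from h import *
O=np.array([538.8,218.3]);xh=np.array([-.2153,-.9765])
im=cv2.imread("pics/w2.png").astype(int);P=np.load("w2.npy");X=(P[...,:2]-O)@xh
for r in range(88,99):
    print(r,[(c,tuple(int(k) for k in im[r,c][[2,1]]),round(float(X[r,c]),1),round(float(P[r,c,2]))) for c in range(115,126) if P[r,c,2]>110 and im[r,c,2]>150])
```

```text
88 [(118, (231, 48), 254.8, 112), (119, (240, 44), 254.9, 111), (120, (222, 100), 256.3, 112), (121, (167, 120), 257.7, 113)]
89 [(117, (226, 70), 254.4, 112), (118, (236, 39), 255.6, 113), (119, (239, 73), 255.9, 111), (120, (242, 177), 257.2, 112), (121, (224, 195), 258.2, 112), (122, (171, 95), 259.4, 113)]
90 [(117, (234, 38), 256.1, 114), (118, (236, 47), 255.9, 112), (119, (237, 121), 257.1, 113), (120, (233, 195), 257.2, 111), (121, (226, 176), 259.1, 113), (122, (229, 81), 259.5, 112), (123, (207, 34), 260.3, 112)]
91 [(116, (226, 50), 254.0, 111), (117, (236, 39), 255.4, 112), (118, (237, 91), 256.7, 113), (119, (237, 183), 257.4, 112), (120, (224, 190), 259.4, 114), (121, (222, 106), 259.3, 112), (122, (240, 57), 260.9, 114), (123, (245, 57), 261.0, 112), (124, (210, 41), 261.7, 112)]
92 [(116, (234, 33), 254.8, 111), (117, (236, 65), 256.4, 113), (118, (236, 160), 256.8, 112), (119, (229, 210), 258.2, 113), (120, (219, 162), 259.2, 113), (121, (230, 65), 260.0, 113), (122, (239, 55), 260.2, 111), (123, (244, 62), 261.7, 112), (124, (216, 48), 262.7, 112)]
93 [(115, (232, 4
[... 549 characters left out ...]
43), 263.8, 114)]
95 [(116, (233, 152), 256.3, 111), (117, (233, 209), 257.0, 110), (118, (227, 174), 259.1, 113), (119, (230, 78), 259.8, 112), (120, (237, 48), 261.1, 113), (121, (241, 56), 261.5, 112), (122, (224, 47), 262.8, 113)]
96 [(116, (231, 216), 258.0, 113), (117, (221, 191), 258.8, 113), (118, (224, 98), 260.1, 114), (119, (236, 44), 260.2, 112), (120, (240, 50), 262.2, 114), (121, (239, 52), 261.5, 111), (122, (183, 33), 262.9, 112)]
97 [(117, (214, 192), 259.3, 113), (118, (216, 86), 260.0, 112), (119, (236, 44), 260.7, 112), (120, (239, 43), 261.7, 112), (121, (210, 34), 263.1, 113)]
98 [(119, (228, 120), 261.6, 112), (120, (225, 66), 262.4, 112), (121, (162, 33), 263.4, 112)]
```

Emit:
apply_moves(
  plan=[
    [0,-0.05,0,0,0,0,1],
    [0,-0.04,0,0,0,0,1],
    [0,-0.022,0,0,0,0,1],
    [0,0,0,0,0,0,1],
    [0,0,0,0,0,0,1],
    [0,0,0,0,0,0,1],
  ],
)

```text
t: 33.8
ee_pos: [483.1, -33.5, 130.1]
ee_rot: [179.9, -0.0, 167.6]
contact_force: [-1.1, 6.3, 5.7]
grip_width: 13.9
finger_force: 35.0
```

Run:
```python
from h import *
s=state();print(s["t"],s["ee_pos"],s["ee_rot"],s["contact_force"],s["grip_width"],"moved",(s["ee_pos"][:2]-[506.7,71.8])@[-.2153,-.9765])
w=grab_frame("scene");im=w["pixels"].astype(int);P=cloud(w);np.save("s.npy",P)
O=np.array([538.8,218.3]);xh=np.array([-.2153,-.9765]);yh=np.array([.9765,-.2153])
f=210/np.tan(np.radians(w["vfov"])/2);T=np.linalg.inv(w["world_from_camera"])
def proj(x,y,z):
    q=T@np.r_[O+x*xh+y*yh,z,1];return np.round([q[0]/q[2]*f+w["cx"],q[1]/q[2]*f+w["cy"]],1)
for x in (248,258,268): print(x,"tip",proj(x,42,109),"markertop",proj(x,51,113),"front",proj(x,57,107))
for nm,m in (("red",(im[...,2]-im[...,1]>70)&(im[...,1]-im[...,0]<25)),("yel",(im[...,1]-im[...,0]>45)&(im[...,2]-im[...,1]<70))):
    m[:195]=0;m[222:]=0;m[:,:262]=0;m[:,300:]=0
    v,u=np.nonzero(m);print(nm,list(zip(u.tolist(),v.tolist())))
```

```text
33.8 [483.13118647 -33.51124086 130.05119346] [ 1.79942842e+02 -9.76364236e-03  1.67552315e+02] [-1.11190323  6.27912525  5.74661632] 13.946153484381087 moved 107.91079224949999
248 tip [283.  210.5] markertop [283.2 211.3] front [283.3 214.1]
258 tip [279.7 210.6] markertop [279.9 211.4] front [280.  214.2]
268 tip [276.5 210.6] markertop [276.6 211.5] front [276.7 214.2]
red [(279, 211), (280, 211), (281, 211), (279, 212), (280, 212), (281, 212), (279, 213), (280, 213), (281, 213), (280, 214), (281, 214)]
yel [(279, 206), (280, 206), (279, 207), (280, 207), (279, 208), (280, 208), (281, 208), (279, 209), (280, 209), (281, 209), (280, 210)]
```

```bash
python3 -c "
from rig import *
print(sign_off())"
```

```text
the job is handed in; nothing more can be done
None
```

The job is handed in at about 34 s: the screw was turned to its stop with the key, the key measured seated and upright in its stand, the lock button is fully in, and the boom is gripped at the mark, with the pointer about 1 mm or less from the line by camera; the judge's verdict was not returned.

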